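# Put the ferrule lathe into third gear and start it

## Task

Get the small ferrule-turning lathe going in third gear, working with the tips or outside of the closed fingers only - nudge the gear knob gently, never grip it. Push the lever out of the left-hand column of the H gate, across the neutral channel and fully forward into third, the right-hand slot away from you, without dipping into reverse (the right-hand slot towards you). Only then press the start button, the flat one in the wide collar, fully down and let it come up again, leaving the mushroom-headed stop button and the loose things on the bench alone.

Things in the scene. Friction and masses are not known exactly. Their poses are not given: they have to be found in the camera images.
- lathe: grey bench lathe, fixed to the table; yaw varies. Origin at table height below the gate's centre; x points away from the operator (forward), y to the left, z up. Headstock 150 x 150 mm round the origin; motor behind it, 87 mm high; switch box on its left (y 76 to 150 mm, x -62 to 62 mm, 62 mm high); bed, chuck and tailstock on its right (to y -282 mm), 112 mm high
- gate (a point): centre of the aluminium H gate plate on top of the headstock, on its top face, 121 mm above the table (axes as the lathe's). Two columns along x, 32 mm apart, are joined in the middle by a neutral channel along y. First gear is forward left, second back left, third forward right, reverse back right
- gear_knob: black round gear knob, 39 mm across at its widest, from 29 mm below to 19 mm above its origin, on a steel stem 10 mm thick. Origin: centre of its widest girth, about 0.19 m above the table. Travels about +-43 mm along the lathe's x and +-35 mm along its y; stays where it is left (about 2 N of friction)
- gear_yoke (a joint): side-to-side tilt of the gear lever about the lathe's x axis, rad: -0.249 left column, 0 middle, 0.249 right column (end stops). Starts in the left column. The pivot lies straight above the lathe's origin, 55 mm above the table and 141 mm from the knob's origin
- gear_stick (a joint): fore-and-aft tilt of the gear lever about the lathe's y axis, same pivot, rad: -0.308 fully back, 0 neutral, 0.308 fully forward (end stops). It can cross between the columns only within about 0.06 of neutral. Starts anywhere along the left column
- start (a joint): travel of the start button, m: 0 released, 0.006 fully down; a spring returns it; about 5 N when down (flush with its collar)
- start_top (a point): centre of the top of the start button: flat round button, 26 mm across, standing 6 mm out of a dark collar 42 mm across on the switch box, the one farther from the operator; pressed straight down
- stop (a joint): travel of the stop button, m: 0 released, 0.005 down
- stop_top (a point): centre of the top of the stop button: mushroom head 36 mm across, 59 mm nearer to the operator than the start button on the same box
- club_blank: bystander: loose black driver club head, 70 x 119 x 50 mm, on the table left of the switch box; origin at its underside
- ferrule_a: bystander: loose small black ferrule, 15 mm across, 24 mm high, standing on the table in front of the bed; origin at its underside
- ferrule_b: bystander: second loose ferrule like ferrule_a; origin at its underside
- abrasive: bystander: loose dark abrasive block, 34 x 68 x 24 mm, in front of the tailstock; origin at its underside
- pin: bystander: loose gauge pin, 12 x 64 x 12 mm, lying in front of the switch box; origin at its underside
- brush: bystander: loose nail brush with an arched handle, 30 x 85 x 55 mm, behind the switch box; origin at its underside
- eraser: bystander: loose white eraser block, 30 x 50 x 18 mm, behind the bed; origin at its underside

How it is judged:
On the way, in this order (a step that is already met when the one before it is completed fails the run):
1. the lever is fully forward in third (value of joint gear_yoke above 0.19 rad and value of joint gear_stick above 0.26 rad), for 0.2 s.
2. the start button is pressed down (all of step 1 and value of joint start above 0.0045 m), for 0.05 s.
At the end, for the whole second after the job is handed in: The gear lever rests in third: side-to-side tilt above 0.19 rad and fore-and-aft tilt above 0.26 rad, both still; after that the start button has been pressed at least 4.5 of its 6 mm and has come up again; the stop button is up; every loose thing is within 20 mm of where it stood (all of step 1 and value of joint each of start, stop below 0.0015 m and velocity of joint gear_yoke between -0.05 and 0.05 rad/s and velocity of joint gear_stick between -0.05 and 0.05 rad/s and distance of each of club_blank, ferrule_a, ferrule_b, abrasive, pin, brush, eraser from where it was at the start of the episode below 0.02 m); the robot touches nothing.
It fails at once if the start button is pressed while the lever is not in third (value of joint start above 0.002 m and not (value of joint gear_yoke above 0.19 rad and value of joint gear_stick above 0.26 rad)).
It fails at once if the lever goes into the reverse slot (value of joint gear_yoke above 0.1 rad and value of joint gear_stick below -0.14 rad).
It fails at once if the stop button is pressed (value of joint stop above 0.002 m).
It fails at once if the knob is gripped or forced, with more than 35 N (contact force between the fingers and gear_knob above 35 N).
It fails at once if a loose thing is lifted, carried or pushed 20 mm away (distance of any of club_blank, ferrule_a, ferrule_b, abrasive, pin, brush, eraser from where it was at the start of the episode above 0.02 m).
It also fails if it takes over 54 s, if anything falls off the work surface, if the arm or the gripper's body presses on something with over 40 N, if the wrist force passes 120 N, or if a joint passes its speed limit or range.

## Robot

A 6-joint arm with a two-finger parallel gripper is mounted at the origin on a cart in front of the work surface, level with it; the furniture and walls round the work are solid. World frame = base frame: x ahead of the robot, y to its left, z up, the work surface at z = 0. Lengths are in m, angles in rad, forces in N, time in s.
With the tool pointing down it reaches from about 0.35 to 0.85 m from the base axis. Payload 8.1 kg.
Tool frame: the origin (TCP) lies midway between the tips of the shut fingers; the grasp point (between the pads) lies 19 mm behind it (robot.grip_point_offset is the distance from the TCP to the grasp point, in m); z points along the fingers, y is the line along which they close (so a half turn about z gives the same grasp; the last joint's range is limited). The gripper opens to 93 mm and grips with 3 to 60 N. Pads are 15 mm wide; open, the fingers measure 128 mm over their backs; the gripper's body (75 mm by 188 mm) begins 65 mm behind the grasp point.
Start: joints at [1.158, 0.13, 1.488, -0, 1.523, -0.085], TCP at [0.193, 0.568, 0.219] pointing down, gripper open.
Joint ranges: [-2.96, 2.96], [-0.89, 2.26], [0.02, 2.5], [-1.34, 4.48], [0, 2.73], [-2.66, 2.66]. Speed limits (rad/s): [2.39, 2.39, 2.79, 3.14, 3.14, 3.14].

## Interface

Orientations are given as a rotation vector (axis times angle).
In Python, from plant import robot, read_camera, job gives the robot as it stands.
- The arm moves only by the shell command python3 -m inch 'ROWS' [FORCE]. ROWS is JSON, one flat list of numbers, 5 for each row, row after row: the shift along the world's x, y, z in mm, then the turn about the world's z in degrees, then the opening in per cent of the stroke, from 0 (shut) to 100 (fully open). In form: [dx, dy, dz, yaw, hand, dx, dy, dz, yaw, hand, ...]. A call has 1 to 10 rows; each row is the pose to reach, as a shift and turn from the pose commanded when the call began; what a row does not reach only later rows make up. A row lasts 1/12 s, in which the tool goes at most 41.7 mm and 7.16 degrees, less where a joint would pass 70% of its speed; a pose out of reach is approached as far as the arm can. A call with a gripper value outside its range is refused whole. The fingers move at their own pace and stop on an object; FORCE is the grip in N (left out, the last holds). Time passes only in rows, so rows that repeat a pose let the fingers close. It gives the time, the measured TCP pose, the force, the opening and the grip force at its end, in the units of the state.
- robot.read_state(): the state, without advancing time (a new reading comes with each control period).
- read_camera(name): name is "scene" or "top"; returns a dict with "image" (400x640x3 uint8, blue, green, red), "K" (3x3 intrinsics, pixels), "extrinsics" (4x4, takes a point from world to camera coordinates). Camera axes: x right, y down, z forward; pixel columns grow to the right and rows downward; lengths in m; the calibration is good to about 2 mm. A picture is of the moment at which its call begins. There is no depth.
- job.close_job(): hands the job in; it is judged then, once.
The state is a dict: "t": time; "q": joint angles; "dq": joint speeds; "joint_torque": joint torques, N m; "tool_pos": TCP position; "orientation": TCP orientation; "force": force on the tool from outside, world axes, zero at the start; "wrist_torque": the same for the moment, N m; "opening": finger opening in m; "gripper_force": force on a finger pad.
Only numpy, scipy, OpenCV 4.12 (cv2) and the standard library are available. Lean on these libraries where they do the work, as an engineer would, in place of code of your own. Each camera call takes 0.05 s, during which the arm holds its last target. There are 200 camera calls.

## Working session

There is one attempt and no reset: what is moved stays moved. The work goes in short steps, Python scripts to look and compute and a shell command to move; the robot and the scene stay as the last step left them, time stands still between calls to the robot, and variables do not carry over. Pictures are saved under pics/ and viewed, at most 10 in all, crops included, and the job is handed in when it is done.

```bash
mkdir -p pics
python3 - <<'E'
from plant import robot, read_camera
import cv2,numpy as np
for n in("scene","top"):
    c=read_camera(n); cv2.imwrite(f"pics/{n}0.png",c["image"]); np.savez(f"{n}.npz",K=c["K"],E=c["extrinsics"]); print(n,c["K"].round(1).tolist(),c["extrinsics"].round(3).tolist())
s=robot.read_state();print(s)
E
```

```text
scene [[377.3, 0.0, 314.8], [0.0, 377.3, 203.4], [0.0, 0.0, 1.0]] [[0.663, -0.749, 0.008, -0.317], [-0.522, -0.47, -0.711, 0.46], [0.536, 0.467, -0.703, 0.603], [0.0, 0.0, 0.0, 1.0]]
top [[482.2, 0.0, 318.6], [0.0, 482.2, 206.8], [0.0, 0.0, 1.0]] [[-0.025, -1.0, 0.001, 0.132], [-0.997, 0.025, -0.069, 0.56], [0.069, -0.002, -0.998, 1.169], [0.0, 0.0, 0.0, 1.0]]
{'t': 0.1, 'q': array([ 1.15758481e+00,  1.31078587e-01,  1.48916199e+00, -1.12093483e-05,
        1.52298797e+00, -8.54362778e-02]), 'dq': array([-0.00091706, -0.00122796, -0.00065697, -0.00078897, -0.00104184,
        0.00039275]), 'joint_torque': array([ 1.30715103e-03, -5.61334956e+01, -4.93099451e+01,  7.70663540e-02,
        2.90840375e-02, -1.13693238e-05]), 'tool_pos': array([0.1929622 , 0.5675906 , 0.21770116]), 'orientation': array([-5.12501323e-01, -3.09910836e+00,  2.49423443e-03]), 'force': array([-0.42152281,  0.04997008, -0.0154601 ]), 'wrist_torque': array([-0.03864997,  0.00273948, -0.00389491]), 'gripper_force': 0.0, 'opening': 0.09292198827410492}
```

View pics/scene0.png

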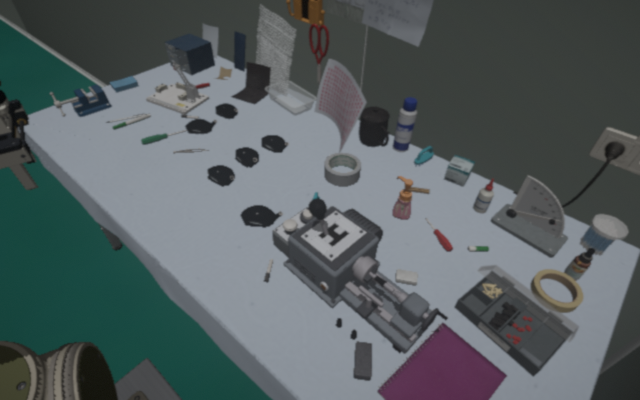

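View pics/top0.png

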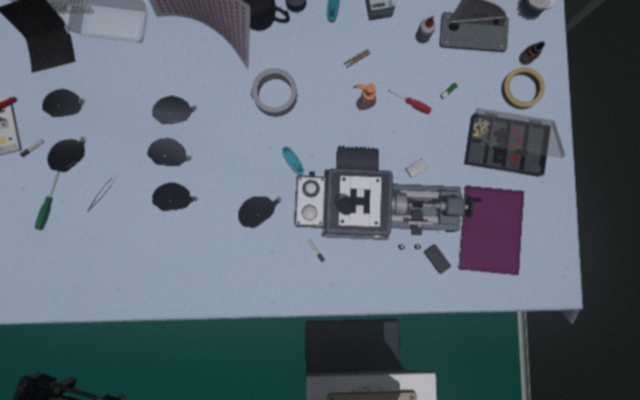

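The scene view shows the lathe at about (335,245) px with the knob at (318,207). In the top view the gate is at (358,203), the knob at (345,203), and the buttons at (311,188) and (310,212). I'll enlarge both.

Run:
```python
import cv2,numpy as np
a=cv2.imread("pics/top0.png")[155:255,290:400]; b=cv2.imread("pics/scene0.png")[180:280,260:370]
o=np.hstack([cv2.resize(np.clip(i*1.6,0,255).astype('uint8'),None,fx=3.6,fy=3.6,interpolation=cv2.INTER_CUBIC) for i in(a,b)])
cv2.imwrite("pics/crop0.png",o);print(o.shape)
```

```text
(360, 792, 3)
```

View pics/crop0.png

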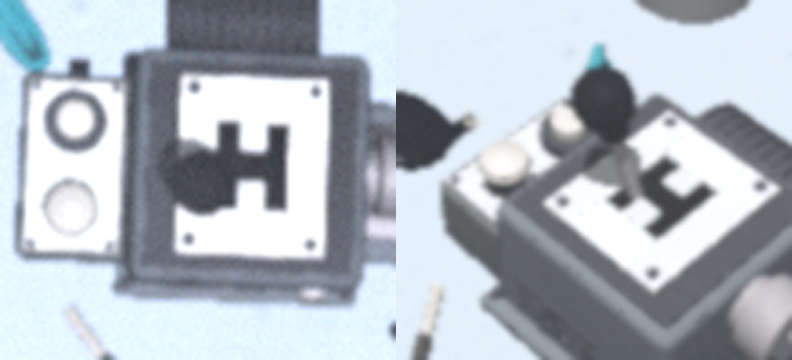

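```bash
cat > h.py <<'E'
import numpy as np,cv2
C={n:np.load(f"{n}.npz") for n in("top","scene")}
def ray(n,p):
    K,E=C[n]["K"],C[n]["E"];R,t=E[:3,:3],E[:3,3]
    d=R.T@np.linalg.solve(K,[p[0],p[1],1]);return -R.T@t,d/np.linalg.norm(d)
def plane(n,p,z):
    o,d=ray(n,p);return o+d*(z-o[2])/d[2]
def tri(pt,ps):
    A=[];b=[]
    for n,p in(("top",pt),("scene",ps)):
        o,d=ray(n,p);M=np.eye(3)-np.outer(d,d);A.append(M);b.append(M@o)
    x,r=np.linalg.lstsq(np.vstack(A),np.hstack(b),rcond=None)[:2];return x,np.sqrt(r)
def proj(n,X):
    K,E=C[n]["K"],C[n]["E"];v=K@(E[:3,:3]@X+E[:3,3]);return v[:2]/v[2]
E
python3 - <<'E'
from h import *
T=lambda x,y:(290+(x+.5)/3.6-.5,155+(y+.5)/3.6-.5); S=lambda x,y:(260+(x-396+.5)/3.6-.5,180+(y+.5)/3.6-.5)
ts=[T(*p) for p in((194,88),(316,91),(310,244),(188,239))]
ss=[S(*p) for p in((671,122),(760,186),(652,272),(563,202))]
X=[]
for a,b in zip(ts,ss):
    x,r=tri(a,b);X.append(x);print("screw tri",x.round(4),r,"plane",plane("top",a,.121).round(4),plane("scene",b,.121).round(4))
P=np.array([plane("top",a,.121) for a in ts]);print("gate",P.mean(0),np.mean(X,0))
v=(P[0]+P[1]-P[2]-P[3])[:2];w=(P[0]+P[3]-P[1]-P[2])[:2]
yaw=np.arctan2(v[1],v[0]);print("yaw deg",np.degrees(yaw),np.degrees(np.arctan2(-w[0],w[1])))
for n,a,b in(("knob",(201,181),(604,102)),("start",(75,121),(567,122)),("stop",(70,208),(504,162))):
    x,r=tri(T(*a),S(*b));g=P.mean(0);c,s=np.cos(yaw),np.sin(yaw);d=x-g
    print(n,x.round(4),r,"lathe",(c*d[0]+s*d[1]).round(4),(-s*d[0]+c*d[1]).round(4),x[2].round(3))
E
```

```text
screw tri [0.6178 0.0594 0.1198] [0.00109361] plane [0.6171 0.06   0.121 ] [0.6175 0.0582 0.121 ]
screw tri [ 0.6134 -0.0166  0.1192] [0.00031649] plane [ 0.6133 -0.0165  0.121 ] [ 0.6118 -0.0173  0.121 ]
screw tri [ 0.5173 -0.0096  0.1197] [0.00023697] plane [ 0.5173 -0.0096  0.121 ] [ 0.5163 -0.0101  0.121 ]
screw tri [0.5226 0.0662 0.1182] [0.00032931] plane [0.5224 0.0665 0.121 ] [0.5211 0.0644 0.121 ]
gate [0.56752601 0.02512101 0.121     ] [0.56777072 0.02486501 0.11921298]
yaw deg -4.026165418180356 -3.313089899724052
knob [0.5538 0.0611 0.1853] [4.13643589e-05] lathe -0.0162 0.0349 0.185
start [0.6028 0.1359 0.0783] [6.38314202e-05] lathe 0.0274 0.113 0.078
stop [0.5458 0.1405 0.0808] [0.00024964] lathe -0.0298 0.1136 0.081
```

Top-view screws are about 154 mm across, with a yaw of about -3.7°, and the knob sits at lathe (-16,+35) mm. Next I'll shut the fingers and go behind the knob.

```bash
python3 -m inch '[40,-60,0,3,0, 70,-115,0,6,0, 100,-165,0,9,0, 130,-215,0,12,0, 160,-260,0,15,0, 185,-300,0,15,0, 205,-335,0,15,0, 225,-370,0,15,0, 245,-400,0,15,0, 245,-400,0,15,0]'
python3 -m inch '[20,-32,0,0,0, 40,-64,0,0,0, 60,-95,0,0,0, 64,-103,0,0,0, 64,-103,-20,0,0, 64,-103,-40,0,0, 64,-103,-40,0,0]'
python3 - <<'E'
from plant import robot,read_camera
import cv2,numpy as np
o=[]
for n,(r,c) in(("top",(155,290)),("scene",(180,260))):
    i=read_camera(n)["image"];cv2.imwrite(f"pics/{n}1.png",i);o.append(cv2.resize(np.clip(i[r:r+100,c:c+110]*1.6,0,255).astype('uint8'),None,fx=3.6,fy=3.6,interpolation=cv2.INTER_CUBIC))
cv2.imwrite("pics/crop1.png",np.hstack(o));print(robot.read_state())
E
```

```text
t: 0.93
tool_pos: [0.411, 0.2108, 0.2185]
orientation: [-0.103, -3.14, 0.0]
force: [0.9, 0.9, 0.8]
opening: 0.0312
gripper_force: 0.0
t: 1.52
tool_pos: [0.4721, 0.1092, 0.1742]
orientation: [-0.105, -3.133, 0.001]
force: [-1.1, -0.1, -0.3]
opening: 0.0008
gripper_force: 0.0
{'t': 1.6167, 'q': array([ 1.22436766e-01, -1.56648953e-01,  1.84727273e+00,  1.18886841e-04,
        1.45360568e+00, -1.38263170e+00]), 'dq': array([ 0.00671468, -0.01957119, -0.03834628, -0.00207993,  0.00405201,
       -0.0013452 ]), 'joint_torque': array([-3.41064110e-01, -3.88332152e+01, -4.66796815e+01, -1.95111200e-02,
       -5.06304880e-02,  5.69185358e-03]), 'tool_pos': array([0.47361181, 0.10991008, 0.1779127 ]), 'orientation': array([-1.03162348e-01, -3.13727362e+00,  4.57066457e-04]), 'force': array([-0.71889955,  0.19177766,  0.16186594]), 'wrist_torque': array([0.03163215, 0.02294814, 0.04296543]), 'gripper_force': 0.0, 'opening': 0.0006797287210641773}
```

View pics/crop1.png

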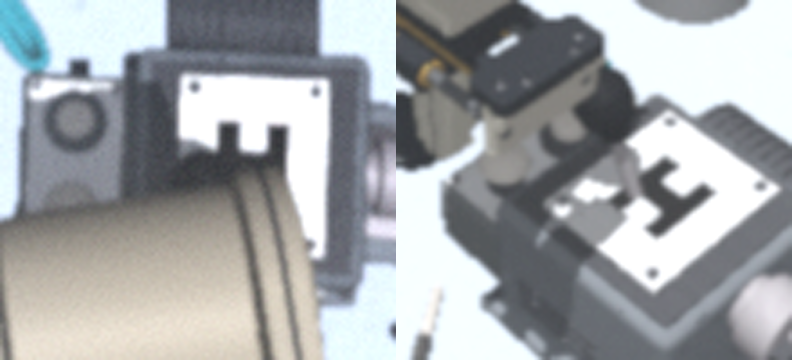

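Top view: the gripper covers the knob region and the stem end is visible at about (195,170). Scene view: the fingers are left of and behind the knob, clear of it. Next is lining up behind it and pushing forward to neutral.

```bash
python3 -m inch '[0,-20,0,0,0, 0,-46,0,0,0, 10,-46,0,0,0, 20,-46,0,0,0, 30,-46,0,0,0, 36,-46,0,0,0, 40,-46,0,0,0, 44,-46,0,0,0, 46,-46,0,0,0, 46,-46,0,0,0]'
python3 -m inch '[3,0,0,0,0, 6,0,0,0,0, 9,-1,0,0,0, 12,-1,0,0,0, 15,-1,0,0,0, 18,-1,0,0,0, 20,-2,0,0,0, 22,-2,0,0,0, 22,-2,0,0,0, 22,-2,0,0,0]'
```

```text
t: 2.45
tool_pos: [0.5208, 0.0639, 0.1788]
orientation: [0.103, 3.14, 0.0]
force: [1.1, -0.4, 0.5]
opening: 0.0005
gripper_force: 0.0
t: 3.28
tool_pos: [0.5427, 0.0616, 0.1785]
orientation: [-0.104, -3.14, 0.0]
force: [-2.1, 0.2, 0.0]
opening: 0.0007
gripper_force: 0.4
```

```bash
python3 -m inch '[-20,0,0,0,0, -20,40,0,0,0, -20,75,0,0,0, 0,75,0,0,0, 30,75,0,0,0, 30,75,0,0,0, 30,75,0,0,0]'
cat > look.py <<'E'
import sys,cv2,numpy as np
from plant import robot,read_camera
k=sys.argv[1];o=[]
for n,(r,c) in(("top",(155,290)),("scene",(180,260))):
    i=read_camera(n)["image"];cv2.imwrite(f"pics/{n}{k}.png",i);o.append(cv2.resize(np.clip(i[r:r+100,c:c+110]*1.6,0,255).astype('uint8'),None,fx=3.6,fy=3.6,interpolation=cv2.INTER_CUBIC))
cv2.imwrite(f"pics/crop{k}.png",np.hstack(o));s=robot.read_state();print(s["t"],s["tool_pos"],s["force"])
E
python3 look.py 2
```

```text
t: 3.87
tool_pos: [0.5731, 0.1368, 0.1777]
orientation: [-0.104, -3.139, 0.001]
force: [-0.2, 0.1, -0.6]
opening: 0.0006
gripper_force: 0.0
3.9667 [0.57230561 0.13661383 0.17845308] [0.03561089 0.1091716  0.22136477]
```

View pics/crop2.png

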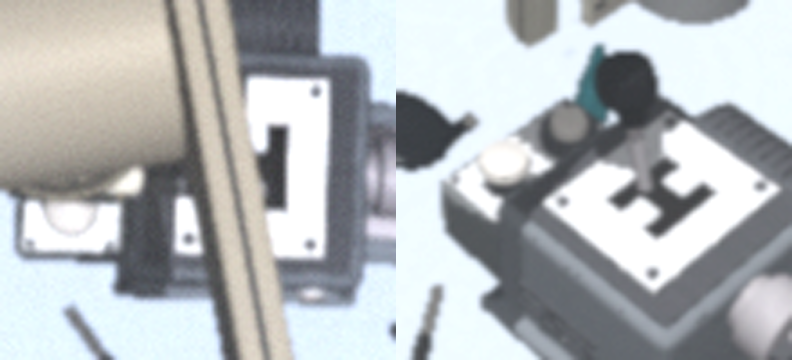

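Run:
```python
from h import *
S=lambda x,y:(260+(x-396+.5)/3.6-.5,180+(y+.5)/3.6-.5)
a=np.radians(-3.7);c,s=np.cos(a),np.sin(a)
for z in(.186,.19,.194):
    d=plane("scene",S(627,87),z)-[.5677,.025,0];print(z,(c*d[0]+s*d[1]).round(4),(-s*d[0]+c*d[1]).round(4))
R=np.array([[c,-s],[s,c]])
for x in(-.008,0,.008,.016):
    w=np.r_[[.5677,.025]+R@[x,.0348],.1917];p=proj("scene",w);print(x,(p-[260,180]+.5)*3.6-.5+[396,0])
```

```text
0.186 0.002 0.0339
0.19 -0.001 0.0312
0.194 -0.0039 0.0284
-0.008 [614.27273208  87.72429318]
0 [623.79050017  81.06019927]
0.008 [633.21284453  74.46291858]
0.016 [642.54119306  67.93145132]
```

Scene view: the knob at crop (627,87) matches neutral in the left column. The fingers are clear to the left, so I'll push right.

```bash
python3 -m inch '[1,-15,0,0,0, 1,-30,0,0,0, 0,-36,0,0,0, 0,-42,0,0,0, 0,-47,0,0,0, 0,-52,0,0,0, -1,-57,0,0,0, -1,-62,0,0,0]'
```

```text
t: 4.63
tool_pos: [0.5717, 0.0748, 0.179]
orientation: [0.103, 3.139, 0.001]
force: [-0.7, 2.4, 1.5]
opening: 0.0002
gripper_force: 1.1
```

```bash
python3 -m inch '[0,-5,0,0,0, -1,-10,0,0,0, -1,-15,0,0,0, -1,-20,0,0,0, -2,-25,0,0,0, -2,-30,0,0,0, -2,-35,0,0,0, -3,-40,0,0,0]'
python3 -m inch '[0,-2,0,0,0, 0,-4,0,0,0, 0,-6,0,0,0, 0,-8,0,0,0, 0,-8,0,0,0]'
```

```text
t: 5.3
tool_pos: [0.5686, 0.0341, 0.1785]
orientation: [-0.104, -3.14, 0.0]
force: [0.6, 0.8, -0.1]
opening: 0.0003
gripper_force: 0.7
t: 5.72
tool_pos: [0.5684, 0.0265, 0.1783]
orientation: [-0.104, -3.139, 0.0]
force: [-0.8, 1.4, -0.7]
opening: 0.0005
gripper_force: 0.5
```

```bash
python3 -m inch '[0,25,0,0,0, 0,40,0,0,0, -35,40,0,0,0, -65,40,0,0,0, -65,10,0,0,0, -65,-10,0,0,0, -65,-32,0,0,0, -65,-32,0,0,0]'; python3 look.py 3
```

```text
t: 6.38
tool_pos: [0.5036, -0.0083, 0.1789]
orientation: [0.107, 3.139, -0.003]
force: [0.2, -0.5, 0.7]
opening: 0.0003
gripper_force: 0.0
6.4833 [ 0.50369965 -0.00576956  0.17877767] [ 0.4895365  -0.85116148  0.46812571]
```

View pics/crop3.png

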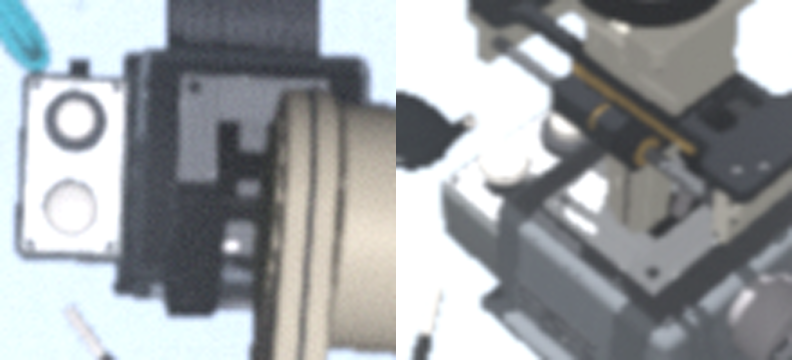

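The knob is hidden by the arm in both views. The force reading will show contact, expected at x≈0.538, so I'll push forward.

```bash
python3 -m inch '[12,0,0,0,0, 24,-1,0,0,0, 30,-1,0,0,0, 35,-2,0,0,0, 40,-2,0,0,0, 45,-2,0,0,0, 50,-3,0,0,0]'
python3 -m inch '[5,0,0,0,0, 10,-1,0,0,0, 15,-1,0,0,0, 20,-1,0,0,0, 24,-2,0,0,0]'
```

```text
t: 7.07
tool_pos: [0.5538, -0.0078, 0.1786]
orientation: [-0.103, -3.139, -0.0]
force: [-1.6, 1.3, 0.8]
opening: 0.0008
gripper_force: 0.9
t: 7.48
tool_pos: [0.5777, -0.0101, 0.178]
orientation: [-0.104, -3.139, -0.001]
force: [-2.0, 2.0, -1.0]
opening: 0.0008
gripper_force: 1.0
```

```bash
python3 -m inch '[2,0,0,0,0, 4,0,0,0,0, 5,0,0,0,0, 5,0,0,0,0]'; python3 -m inch '[1,0,0,0,0, 2,0,0,0,0, 2,0,0,0,0]'
```

```text
t: 7.82
tool_pos: [0.582, -0.0101, 0.1781]
orientation: [-0.103, -3.138, -0.0]
force: [-3.8, 0.2, -2.5]
opening: 0.0005
gripper_force: 2.5
t: 8.07
tool_pos: [0.5834, -0.0101, 0.1778]
orientation: [-0.103, -3.137, -0.0]
force: [-7.5, 0.3, -2.2]
opening: 0.0003
gripper_force: 3.5
```

End stop reached (force is rising). I'll withdraw, rise and look.

```bash
python3 -m inch '[-25,0,0,0,0, -50,0,20,0,0, -70,20,50,0,0, -80,60,50,0,0, -90,100,50,0,0, -100,140,50,0,0, -110,175,50,0,0, -110,210,50,0,0, -110,230,50,0,0, -110,230,50,0,0]'; python3 look.py 4
```

```text
t: 8.9
tool_pos: [0.4748, 0.2238, 0.2297]
orientation: [0.097, 3.137, 0.004]
force: [-0.3, -0.1, -0.3]
opening: 0.0001
gripper_force: 0.0
9.0 [0.47506765 0.2203746  0.22929571] [ 0.30972027 -0.61842749 -0.14112972]
```

View pics/crop4.png

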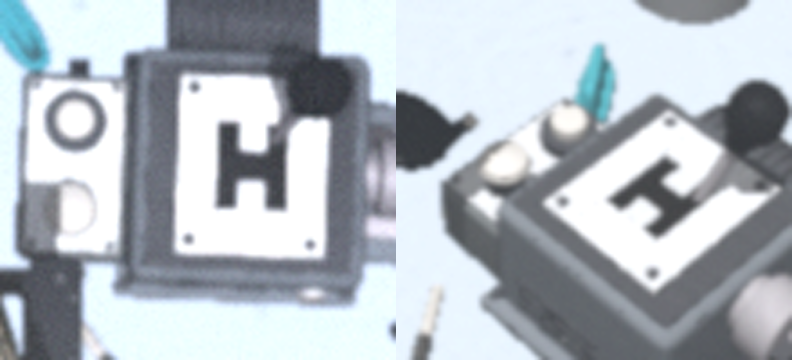

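Top view: the knob at crop (320,84) is forward right. Scene view: it's at (756,113), and the start button is at (75,121) and (570,122). I'll check the numbers.

Run:
```python
from h import *
T=lambda x,y:(290+(x+.5)/3.6-.5,155+(y+.5)/3.6-.5); S=lambda x,y:(260+(x-396+.5)/3.6-.5,180+(y+.5)/3.6-.5)
a=np.radians(-3.7);c,s=np.cos(a),np.sin(a)
for n,p,q in(("knob",(320,85),(756,114)),("start",(75,120),(571,122))):
    x,r=tri(T(*p),S(*q));d=x-[.5677,.025,0];print(n,x.round(4),r,(c*d[0]+s*d[1]).round(4),(-s*d[0]+c*d[1]).round(4))
    if n=="knob":
        h=np.hypot;print("yoke",-np.arctan2(-s*d[0]+c*d[1],x[2]-.055),"stick",np.arctan2(c*d[0]+s*d[1],x[2]-.055))
print(plane("top",T(75,120),.074))
```

```text
knob [ 0.6087 -0.0106  0.1827] [0.00120566] 0.0432 -0.0328
yoke 0.25176001862183345 stick 0.32620844958251144
start [0.6043 0.1351 0.0774] [0.00152745] 0.0295 0.1123
[0.60391817 0.1359012  0.074     ]
```

Third gear is confirmed. Now over the start button.

```bash
python3 -m inch '[30,-20,0,0,0, 60,-40,0,0,0, 90,-60,0,0,0, 129,-84,0,0,0, 129,-84,-30,0,0, 129,-84,-65,0,0, 129,-84,-100,0,0, 129,-84,-130,0,0, 129,-84,-138,0,0, 129,-84,-138,0,0]'
```

```text
t: 9.83
tool_pos: [0.6015, 0.1339, 0.0876]
orientation: [-0.106, -3.134, 0.002]
force: [-0.2, -0.1, -0.1]
opening: 0.0005
gripper_force: 0.0
```

```bash
python3 -m inch '[0,0,-2,0,0, 0,0,-4,0,0, 0,0,-6,0,0, 0,0,-8,0,0, 0,0,-10,0,0, 0,0,-10,0,0]'; python3 -m inch '[0,0,-2,0,0, 0,0,-3,0,0, 0,0,-4,0,0, 0,0,-4,0,0]'
```

```text
t: 10.33
tool_pos: [0.6045, 0.1359, 0.0815]
orientation: [0.103, 3.138, 0.0]
force: [2.6, 0.6, 4.2]
opening: 0.0006
gripper_force: 1.3
t: 10.67
tool_pos: [0.6045, 0.1359, 0.0777]
orientation: [0.104, 3.138, 0.001]
force: [2.2, 0.5, 6.4]
opening: 0.0003
gripper_force: 3.4
```

```bash
python3 -m inch '[0,0,-1,0,0, 0,0,-2,0,0, 0,0,-2,0,0]'; python3 -m inch '[0,0,-1,0,0, 0,0,-2,0,0, 0,0,-2,0,0]'
```

```text
t: 10.92
tool_pos: [0.6047, 0.1359, 0.0776]
orientation: [0.103, 3.138, 0.001]
force: [-5.2, -0.9, 18.9]
opening: 0.0001
gripper_force: 9.6
t: 11.17
tool_pos: [0.6048, 0.136, 0.0773]
orientation: [0.103, 3.137, 0.001]
force: [-12.1, -2.6, 31.8]
opening: 0.0007
gripper_force: 15.7
```

```bash
python3 -m inch '[0,0,3,0,0, 0,0,6,0,0, 0,0,12,0,0, 0,0,35,0,0, 0,0,70,0,0, 0,0,110,0,0, 0,0,150,0,0, -40,30,150,0,0, -80,60,150,0,0, -130,90,150,0,0]'; python3 -m inch '[-20,20,0,0,0, -20,20,0,0,0, -20,20,0,0,0]'; python3 look.py 5
python3 - <<'E'
import cv2,numpy as np
a=cv2.imread("pics/top0.png");b=cv2.imread("pics/top5.png")
d=cv2.absdiff(a,b)[130:290,200:480];o=np.vstack([np.clip(b[130:290,200:480]*1.5,0,255).astype('uint8'),np.clip(d*2.,0,255).astype('uint8')]);o=cv2.resize(o,None,fx=1.4,fy=1.8)
c=cv2.imread("pics/crop5.png");c=cv2.resize(c,(400,182));p=np.zeros((o.shape[0],400,3),'uint8');p[:182]=c
cv2.imwrite("pics/chk.png",np.hstack([o,p]))
E
```

```text
t: 12.0
tool_pos: [0.5007, 0.2085, 0.2229]
orientation: [-0.106, -3.14, -0.0]
force: [-0.4, 0.9, -1.2]
opening: 0.0003
gripper_force: 0.0
t: 12.25
tool_pos: [0.4802, 0.2288, 0.2222]
orientation: [-0.099, -3.139, 0.001]
force: [0.3, 0.7, 0.4]
opening: 0.0003
gripper_force: 0.0
12.35 [0.48173793 0.22758348 0.2222291 ] [ 0.56883675 -1.04143204 -0.13396964]
```

View pics/chk.png

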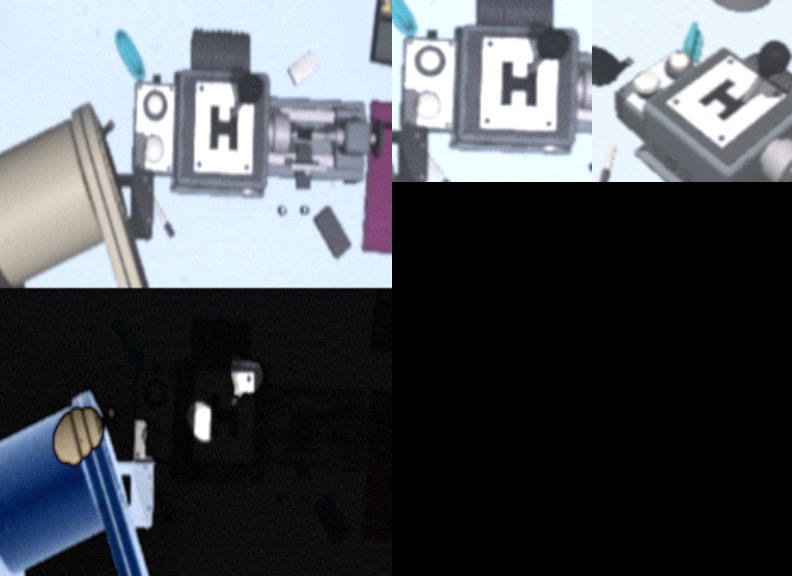

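The lever is still in third and the visible loose things haven't moved. In the difference image only the lever and the arm have changed. The robot is clear, so I'll hand in.

```bash
python3 -c "
from plant import job;print(job.close_job())"
```

```text
the job is handed in; nothing more can be done
None
```

The job is handed in at about 12 s of the 54 s allowed: the cameras show the lever in third, and the start button was pressed to its hard stop (about 32 N) and let go, though its travel could only be judged from the forces; the stop button was not touched, and the visible loose things had not moved (the arm hid the club head in the final top view).

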